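# Move three clay pots round to their own stands

### The arm

A 6-joint arm with a two-finger parallel gripper is mounted at the origin on the work surface. World frame = base frame: x ahead of the robot, y to its left, z up, the work surface at z = 0. Lengths are in m, angles in rad, forces in N, time in s.
With the tool pointing down it reaches from about 0.375 to 0.975 m from the base axis. Payload 3.8 kg.
Tool frame: the origin (TCP) lies midway between the tips of the shut fingers; the grasp point (between the pads) lies 19 mm behind it; z points along the fingers, y is the line along which they close (so a half turn about z gives the same grasp; the last joint's range is limited). The gripper opens to 88 mm and grips with 3 to 60 N. Pads are 18 mm wide; open, the fingers measure 123 mm over their backs; the gripper's body (75 mm by 187 mm) begins 45 mm behind the grasp point.
Start: joints at [-1.156, 0.264, 1.604, -0, 1.274, -0.037], TCP at [0.295, -0.607, 0.239] pointing down, gripper open.
Joint ranges: [-2.63, 2.63], [-0.94, 2.18], [0.31, 2.57], [-1.31, 4.45], [0, 2.66], [-2.55, 2.55]. Speed limits (rad/s): [2.57, 2.57, 3.14, 3.14, 3.14, 3.14].

### API

Orientations are given as a rotation vector (axis times angle).
In Python, from cell import manip, inverse_kinematics, cams, order gives the robot as it stands. Calls block until the motion is done:
- manip.move_pose(position, orientation): joint-space move of the TCP to a pose.
- manip.move_linear(position, rate=0.15, rot=None): straight line of the TCP; rot=None keeps the orientation; rate is the mean speed in m/s.
- manip.set_joints(angles): joint-space move.
- manip.set_gripper(opening, force=None): finger opening in m; force is the grip in N (None keeps the last); returns when the fingers have stopped.
- manip.dwell(seconds).
- inverse_kinematics(position, orientation): joint angles nearest the present ones, or None.
- manip.state(): the state.
- cams.capture(name): name is "scene" or "top"; returns a dict with "image" (400x640x3 uint8, blue, green, red), "z_map" (400x640 float32, m along the optical axis (not along the pixel's ray), 0 where there is no reading), "intrinsics" (3x3 intrinsics, pixels), "position" and "orientation" of the camera in the world. Camera axes: x right, y down, z forward; pixel columns grow to the right and rows downward; lengths in m; the calibration is good to about 2 mm. A picture is of the moment at which its call begins.
A pose or a line that the arm cannot do raises manip.IKError and nothing moves.
- order.close_job(): hands the job in; it is judged then, once.
The state is a dict: "clock": time; "joint_pos": joint angles; "joint_velocities": joint speeds; "tau": joint torques, N m; "tool_pos": TCP position; "tcp_rot": TCP orientation; "contact_force": force on the tool from outside, world axes, zero at the start; "moment": the same for the moment, N m; "gripper_width": finger opening in m; "grasp_force": force on a finger pad.
Only numpy, scipy, OpenCV 4.12 (cv2) and the standard library are available. Lean on these libraries where they do the work, as an engineer would, in place of code of your own. Each camera call takes 0.05 s, during which the arm holds its last target. There are 200 camera calls.

### The job

The three unglazed pots stand on each other's stands: put the squat necked jar upright in the middle of the square tile, the straight brush pot upright in the middle of the round wooden bat, and the tapered cup upright, foot down, in the mouth of the tapered trimming chuck, nested loosely under its own weight and never pushed home so that it jams. Use the empty plaster slab as the free spot: stand one of the pots there on the way, and let go of it. Set everything down gently, tip no pot over, and leave the bowl, the glass jar and the amber bottle where they are.

Things in the scene. Friction and masses are not known exactly. Their poses are not given: they have to be found in the camera images.
- jar: squat brown clay jar, loose, about 400 g: flat round foot 80 mm across, belly 92 mm across at height 24 mm, straight round neck 46 mm across from height 58 mm to its top at 95 mm (dark mouth). Grip it by the neck. Origin: centre of the underside; z up. At the start it stands on the rim of the chuck.
- brushpot: straight brown clay cylinder, open at the top, loose, 280 g or so: 56 mm across, 100 mm high, wall 5 mm. Origin: centre of the underside; z up. At the start it stands on the square tile.
- cup: brown clay cup, open at the top, loose, 120 g or so: foot 32 mm across, widening evenly to 53 mm across at height 38 mm, then straight to the rim at height 75 mm; wall 4 mm. Grip it by the straight upper part. Origin: centre of the underside; z up. At the start it stands on the round wooden bat.
- chuck: trimming chuck, fixed: round metal plate 116 mm across, 20 mm thick, with a tapered clay ring on it, 68 mm across outside at its rim, 62 mm above the bench. Its hollow has the cup's taper: 49 mm across at the rim, 27 mm at the plate; loosely nested, the cup's foot is 31 mm above the bench; pushed with over 25 N it wedges and stays jammed. Origin: centre of the underside, on the bench; z up.
- tile: square kiln tile of red clay, fixed, 105 x 105 mm, 18 mm thick. Origin: centre of the underside, on the bench; z up, sides along x and y.
- bat: plain round plywood bat, fixed, 112 mm across, 15 mm thick. Origin: centre of the underside, on the bench; z up.
- slab: off-white rectangular plaster slab, fixed, 125 x 90 mm (x, y), 25 mm thick, empty at the start: the free spot. Origin: centre of the underside, on the bench; z up.
- bowl: small glazed bowl, loose bystander, 90 mm across, 45 mm high. Origin: centre of the underside.
- glassjar: small glass jar with a metal cap, loose bystander, 56 mm across, 70 mm high. Origin: centre of the underside.
- sprayer: amber bottle with a black cap, loose bystander, 64 mm across, 170 mm high. Origin: centre of the underside.
There are look-alikes about, which are no part of the job. Leave any yellow look-alike of the brushpot alone.

How it is judged:
On the way:
1. one of the three pots has been stood upright on the plaster slab and let go (((horizontal distance between jar and slab below 0.035 m and z of jar in the frame of slab between 0.021 and 0.029 m and angle between jar's own z axis and vertical below 0.12 rad and contact force between the fingers and jar below 0.3 N) or (horizontal distance between brushpot and slab below 0.035 m and z of brushpot in the frame of slab between 0.021 and 0.029 m and angle between brushpot's own z axis and vertical below 0.12 rad and contact force between the fingers and brushpot below 0.3 N) or (horizontal distance between cup and slab below 0.035 m and z of cup in the frame of slab between 0.021 and 0.029 m and angle between cup's own z axis and vertical below 0.12 rad and contact force between the fingers and cup below 0.3 N))), for 0.2 s.
At the end, for the whole second after the job is handed in: Jar upright on the square tile and brush pot upright on the round bat, each within 13 mm of its centre; cup upright in the chuck, foot 24 to 36 mm above the bench, within 8 mm of its axis, and loose (under 30 N of contact force; a jammed cup keeps more). All three at rest (horizontal distance between jar and tile below 0.013 m and z of jar in the frame of tile between 0.014 and 0.022 m and angle between each of jar, brushpot, cup's own z axis and vertical below 0.12 rad and linear speed of each of jar, brushpot, cup below 0.02 m/s and horizontal distance between brushpot and bat below 0.013 m and z of brushpot in the frame of bat between 0.011 and 0.019 m and horizontal distance between cup and chuck below 0.008 m and z of cup in the frame of chuck between 0.024 and 0.036 m and contact force between cup and chuck below 30 N); the robot touches nothing.
It fails at once if the cup is pushed or dropped into the chuck hard (over 80 N of contact force) (contact force between cup and chuck above 80 N).
It fails at once if a pot is set down hard (over 50 N) on the slab, the tile or the bat (contact force between any of jar, brushpot, cup and slab above 50 N or contact force between any of jar, brushpot, cup and tile above 50 N or contact force between any of jar, brushpot, cup and bat above 50 N).
It fails at once if a pot is tipped over (more than 0.6 rad) (angle between any of jar, brushpot, cup's own z axis and vertical above 0.6 rad).
It fails at once if the bowl, the glass jar or the amber bottle is moved by more than 30 mm (distance of any of bowl, glassjar, sprayer from where it was at the start of the episode above 0.03 m).
It also fails if it takes over 120 s, if anything falls off the work surface, if the arm or the gripper's body presses on something with over 40 N, if the wrist force passes 120 N, or if a joint passes its speed limit or range.

## Working session

There is one attempt and no reset: what is moved stays moved. The work goes in short steps, each a Python script; the robot and the scene stay as the last script left them, time stands still between calls to the robot, and variables do not carry over. Pictures are saved under pics/ and viewed, at most 14 in all, crops included, and the job is handed in when it is done.

```bash
ls; mkdir -p pics; cat > h.py <<'E'
import numpy as np, cv2
from scipy.spatial.transform import Rotation as R
from cell import manip, inverse_kinematics, cams, order
def cap(n,fn=None):
    c=cams.capture(n)
    if fn: cv2.imwrite('pics/'+fn,c['image'])
    return c
def rot(c):
    o=np.array(c['orientation']); return o if o.shape==(3,3) else R.from_rotvec(o).as_matrix()
def cloud(c):
    K=c['intrinsics'];z=c['z_map'];v,u=np.mgrid[:400,:640]
    p=np.stack([(u-K[0,2])/K[0,0]*z,(v-K[1,2])/K[1,1]*z,z],-1)
    return p@rot(c).T+np.array(c['position'])
def ray(c,uv,h):
    K=c['intrinsics'];uv=np.atleast_2d(np.float64(uv))
    d=np.c_[(uv-[K[0,2],K[1,2]])/[K[0,0],K[1,1]],np.ones(len(uv))]@rot(c).T
    p=np.array(c['position']); return p+d*((h-p[2])/d[:,2])[:,None]
E
python3 - <<'E'
from h import *
for n in('scene','top'):
    c=cap(n,n+'0.png'); print(n,c['position'],c['orientation'],c['intrinsics'], (c['z_map']>0).mean())
    np.savez(n+'0.npz',**{k:np.array(v) for k,v in c.items()})
print(manip.state())
E
```

```text
pics
scene [1.49976412 0.17835931 1.06076086] [-1.62556258 -1.95610422  0.77167537] [[520.09570597   0.         319.05943848]
 [  0.         520.09570597 189.43016346]
 [  0.           0.           1.        ]] 0.996125
top [0.39309293 0.00557941 1.28530165] [-2.1694264   2.10929189 -0.17927637] [[432.45656153   0.         316.54730791]
 [  0.         432.45656153 199.3109029 ]
 [  0.           0.           1.        ]] 0.9959921875
{'clock': 0.1, 'joint_pos': array([-1.15591673e+00,  2.64677123e-01,  1.60522743e+00,  1.03643796e-05,
        1.27369533e+00, -3.69037486e-02]), 'joint_velocities': array([ 0.00026837, -0.00332389, -0.00352871, -0.00035682, -0.00037268,
       -0.00044657]), 'tau': array([-7.58102965e-05, -5.03618789e+01, -3.58072543e+01,  7.30441441e-02,
        2.33011425e-02, -5.10705001e-05]), 'tool_pos': array([ 0.29442733, -0.60669428,  0.23751838]), 'tcp_rot': array([-3.05985761e+00, -7.03193047e-01,  5.76678665e-04]), 'contact_force': array([-0.38515496,  0.27405238,  0.98981129]), 'moment': array([-0.03768407,  0.05065028,  0.00191589]), 'grasp_force': 0.0, 'gripper_width': 0.0880940047487502}
```

View pics/scene0.png

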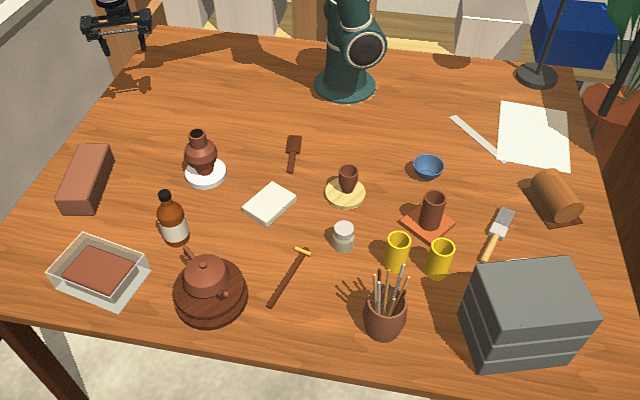

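View pics/top0.png

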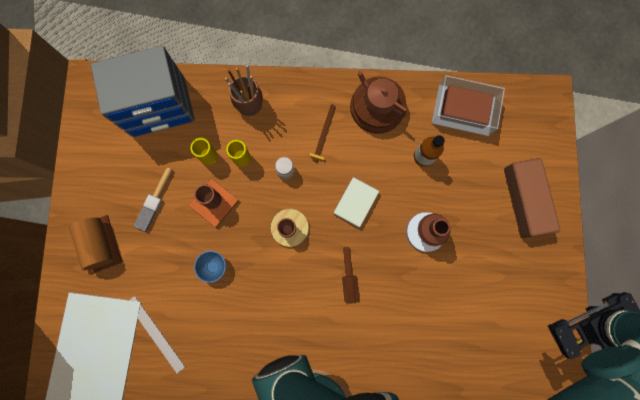

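The jar is on the white chuck: scene (202,155), top (433,228). The brush pot is on the red tile: (432,212), (210,197). The cup is on the bat: (347,180), (289,228). The empty slab is at (269,203), (357,203), and the yellow pots near the tile are the look-alikes. Next I measure these from both views.

```bash
cat > meas.py <<'E'
from h import *
def both():
    out=[]
    for n in('scene','top'):
        c=cap(n); out.append(cloud(c).reshape(-1,3))
    return out
def circ(p):
    A=np.c_[2*p,np.ones(len(p))]; s=np.linalg.lstsq(A,(p**2).sum(1),rcond=None)[0]
    return s[:2],np.sqrt(s[2]+s[:2]@s[:2])
def sel(P,xy,r,z0,z1):
    return P[(np.hypot(*(P[:,:2]-xy).T)<r)&(P[:,2]>z0)&(P[:,2]<z1)]
E
python3 - <<'E'
from meas import *
c=cap('top'); t=cloud(c); P=both()
px=dict(jar=(438,228),brush=(207,195),cup=(287,228),slab=(357,203),bowl=(210,266),glass=(285,168),spray=(432,148),yel1=(203,150),yel2=(237,152))
for n,(u,v) in px.items():
    q=t[v-4:v+5,u-4:u+5].reshape(-1,3); q=q[q[:,2]>.01]; xy=np.median(q[:,:2],0)
    print('==',n,xy.round(3), q[:,2].max().round(3))
    for i,k in enumerate(('scene','top')):
        s=sel(P[i],xy,.085,.008,.3); h,e=np.histogram(s[:,2],np.arange(.008,.25,.004))
        print(k,[(int(round(1000*(a+.002))),int(b)) for a,b in zip(e,h) if b>25], 'max',s[:,2].max().round(4))
E
```

```text
== jar [ 0.51  -0.318] 0.162
scene [(10, 39), (14, 90), (18, 362), (22, 169), (78, 26), (82, 27), (86, 44), (90, 47), (94, 50), (98, 54), (102, 52), (106, 100), (110, 66), (114, 82), (118, 43), (154, 65), (158, 92)] max 0.1617
top [(14, 75), (18, 250), (22, 163), (90, 27), (94, 37), (98, 37), (102, 55), (106, 88), (110, 119), (114, 88), (118, 53), (154, 91), (158, 134)] max 0.161
== brush [0.602 0.325] 1.285
scene [(10, 49), (14, 233), (18, 453), (22, 79), (38, 28), (50, 30), (74, 31), (78, 41), (82, 33), (86, 42), (90, 41), (94, 50), (98, 40), (102, 48), (106, 43), (110, 50), (114, 57), (118, 81)] max 0.1226
top [(10, 26), (14, 223), (18, 448), (22, 146), (26, 37), (114, 45), (118, 69)] max 0.1223
== cup [0.512 0.086] 0.04
scene [(10, 151), (14, 463), (18, 134), (54, 29), (58, 32), (62, 38), (66, 32), (70, 33), (74, 39), (78, 42), (82, 38), (86, 47), (90, 50)] max 0.0951
top [(10, 156), (14, 472), (18, 211), (22, 44), (90, 53)] max 0.095
== slab [ 0.591 -0.118] 0.031
scene [(10, 51), (14, 61), (18, 100), (22, 574), (26, 499), (30, 29)] max 0.0302
top [(18, 82), (22, 547), (26, 567),
[... 760 characters left out ...]
50), (114, 43), (118, 40), (122, 37), (126, 34), (166, 36), (170, 46)] max 0.1758
== yel1 [0.743 0.348] 0.104
scene [(14, 26), (38, 26), (42, 31), (46, 28), (50, 35), (54, 34), (58, 41), (62, 36), (66, 50), (70, 41), (74, 47), (78, 46), (82, 53), (86, 43), (90, 40), (94, 54), (98, 109), (102, 36)] max 0.1023
top [(94, 34), (98, 55), (102, 35)] max 0.1087
== yel2 [0.74  0.248] 1.285
scene [(10, 28), (14, 29), (18, 36), (22, 27), (30, 29), (34, 40), (38, 34), (42, 47), (46, 30), (50, 45), (54, 57), (58, 52), (62, 43), (66, 63), (70, 56), (74, 59), (78, 55), (82, 69), (86, 60), (90, 61), (94, 69), (98, 137), (102, 60)] max 0.104
top [(30, 26), (62, 29), (94, 35), (98, 83), (102, 49)] max 0.1053
```

```bash
cat >> meas.py <<'E'
def rim(P,xy,zt,r):   # outer circle of a rim at height zt
    o=[]
    for p in P:
        s=sel(p,xy,r+.02,zt-.007,zt+.006)[:,:2]
        c,rr=cv2.minEnclosingCircle(np.float32(s*1000)); o.append((np.round(c,1),round(rr,1),len(s)))
    return o
def plat(P,xy,h,shape,r):
    o=[]
    for p in P+[np.vstack(P)]:
        s=np.float32(sel(p,xy,r,h-.005,h+.006)[:,:2]*1000)
        # drop sparse outliers: rasterise on 1.5 mm... keep main blob
        g=np.zeros((300,300),np.uint8); ij=np.int32(s-np.float32(xy)*1000+150); g[ij[:,1],ij[:,0]]=255
        g=cv2.morphologyEx(g,cv2.MORPH_CLOSE,np.ones((7,7))); g=cv2.morphologyEx(g,cv2.MORPH_OPEN,np.ones((5,5)))
        C=max(cv2.findContours(g,0,cv2.CHAIN_APPROX_NONE)[0],key=cv2.contourArea)
        H=cv2.convexHull(C)
        off=np.float32(xy)*1000-150
        if shape=='c':
            e=cv2.fitEllipse(C if False else H); c,rr=cv2.minEnclosingCircle(H); o.append(('ell',np.round(np.array(e[0])+off,1),np.round(e[1],1),'mec',np.round(np.array(c)+off,1),round(rr,1)))
        else:
            e=cv2.minAreaRect(H); o.append((np.round(np.array(e[0])+off,1),np.round(e[1],1),round(e[2],1)))
    return o
E
python3 - <<'E'
from meas import *
P=both()
print('jar',rim(P,(.51,-.318),.157,.023));print('brush',rim(P,(.602,.325),.118,.028));print('cup',rim(P,(.512,.086),.090,.0265))
print('bowl',rim(P,(.401,.315),.045,.045));print('glass',rim(P,(.681,.095),.07,.028));print('spray',rim(P,(.72,-.31),.17,.03))
print('y1',rim(P,(.73,.335),.1,.028));print('y2',rim(P,(.73,.24),.1,.028))
for n,xy,h,s,r in(('chuck',(.52,-.32),.02,'c',.07),('tile',(.595,.32),.018,'r',.085),('bat',(.52,.083),.015,'c',.07),('slab',(.591,-.118),.025,'r',.1)):
    print(n); [print('  ',x) for x in plat(P,xy,h,s,r)]
E
```

```text
jar [(array([ 515.3, -324.6]), 24.8, 173), (array([ 513. , -326.4]), 23.1, 241)]
brush [(array([592. , 311.3]), 30.1, 154), (array([590.4, 311.3]), 28.7, 119)]
cup [(array([510.6,  84.7]), 27.7, 110), (array([508.2,  84.4]), 26.1, 88)]
bowl [(array([398.9, 300.8]), 47.5, 169), (array([394.5, 299.9]), 44.8, 189)]
glass [(array([691.2,  99.9]), 26.0, 269), (array([688. ,  99.9]), 25.2, 230)]
spray [(array([ 751. , -321.6]), 17.1, 110), (array([ 745.7, -320.3]), 14.9, 95)]
y1 [(array([728.4, 335.6]), 29.5, 176), (array([725.6, 336.8]), 28.8, 118)]
y2 [(array([725.9, 234.6]), 30.3, 173), (array([724.4, 234.2]), 28.5, 113)]
chuck
   ('ell', array([ 519.2, -321.6]), array([109.4, 113.3]), 'mec', array([ 519.2, -321.7]), 57.2)
   ('ell', array([ 511.1, -319.6]), array([105.2, 113.6]), 'mec', array([ 512.4, -323.3]), 57.5)
   ('ell', array([ 514.9, -322.3]), array([113.3, 119.7]), 'mec', array([ 515.6, -323.3]), 60.3)
tile
   (array([585.6, 307.2]), array([105.5, 108.5]), 54.4)
   (array([581.7, 307.2]), array([105.6, 104.8]), 53.1)
   (array([584.2, 306.7]), array([107.5, 109.7]), 53.3)
bat
   ('ell', array([518.2,  79.9]), array([109.5, 113.3]), 'mec', array([519. ,  79.6]), 57.4)
   ('ell', array([514.1,  79.1]), array([110.3, 111.1]), 'mec', array([514.2,  79. ]), 56.0)
   ('ell', array([516.7,  79.4]), array([111.5, 116.1]), 'mec', array([517.2,  80.3]), 58.6)
slab
   (array([ 598.1, -115. ]), array([ 92.5, 127.7]), 62.2)
   (array([ 595.1, -115.8]), array([ 89.5, 124.7]), 63.1)
   (array([ 597.7, -115.2]), array([ 93.5, 128.2]), 62.6)
```

Both views agree to within the calibration, which leaves about 2–4 mm of bias in x. I'll start with the cup, going to the slab, closing along x so the grip also shows that bias.

```bash
cat > act.py <<'E'
from meas import *
DOWN=R.from_matrix(np.array([[0,1,0],[1,0,0],[0,0,-1.]])).as_rotvec()   # closing along world x
S=manip.state
def over(x,y,z=.30):
    if S()['tool_pos'][2]<z-.01:
        p=S()['tool_pos'].copy(); p[2]=z; manip.move_linear(p,rate=.15)
    manip.move_pose([x,y,z],DOWN)
def pick(x,y,ztip,force=30,lift=.30):
    over(x,y); manip.set_gripper(.088); manip.move_linear([x,y,ztip],rate=.12)
    manip.set_gripper(.0,force); manip.dwell(.2)
    s=S(); print('grip',s['gripper_width'].round(4),s['grasp_force'],s['tool_pos'].round(4),'F',s['contact_force'].round(1))
    manip.move_linear([x,y,ztip+.03],rate=.05); manip.move_linear([x,y,lift],rate=.12); manip.dwell(.2)
    s=S(); print('lifted',s['gripper_width'].round(4),'F',s['contact_force'].round(1),s['clock'])
def place(x,y,ztip,lift=.30,fstop=4,below=.004,above=.008,opening=.088):
    over(x,y,lift); manip.move_linear([x,y,ztip+.03],rate=.12); manip.move_linear([x,y,ztip+above],rate=.04); manip.dwell(.3)
    b=S()['contact_force'].copy(); z=ztip+above
    while z>ztip-below:
        z-=.001; manip.move_linear([x,y,z],rate=.01); f=S()['contact_force']-b
        if abs(f[2])>fstop or np.hypot(*f[:2])>6: break
    print('touch dz',round((z-ztip)*1000,1),'df',f.round(1),S()['tool_pos'].round(4))
def release(opening=.088,lift=.30):
    manip.set_gripper(opening); manip.dwell(.3); p=S()['tool_pos'].copy()
    p[2]+=.05; manip.move_linear(p,rate=.06); p[2]=lift; manip.move_linear(p,rate=.15); print('t',S()['clock'])
E
python3 - <<'E'
from act import *
pick(.5095,.0845,.015+.042,20)
P=both(); s=S(); print(s['tool_pos'])
z=s['tool_pos'][2]-.042+.075
print(rim(P,s['tool_pos'][:2],z,.0265)); cap('scene','lift1.png')
E
```

```text
Traceback (most recent call last):
  File "act.py", line 11, in pick
    s=S(); print('grip',s['gripper_width'].round(4),s['grasp_force'],s['tool_pos'].round(4),'F',s['contact_force'].round(1))
                        ^^^^^^^^^^^^^^^^^^^^^^^^
AttributeError: 'float' object has no attribute 'round'
```

```bash
sed -i "s/s\['gripper_width'\].round(4)/round(s['gripper_width'],4)/g" act.py
python3 - <<'E'
from act import *
s=S(); print(s['gripper_width'],s['grasp_force'],s['tool_pos'].round(4),s['contact_force'].round(1),s['clock'])
x,y,z=s['tool_pos']
manip.move_linear([x,y,z+.03],rate=.05); manip.move_linear([x,y,.30],rate=.12); manip.dwell(.2)
P=both(); s=S(); print(s['gripper_width'],s['tool_pos'].round(4),s['contact_force'].round(1))
cap('scene','lift1.png')
E
```

```text
0.05177705244329861 19.98299441725976 [0.5094 0.0845 0.057 ] [-0.1 -0.7  1.9] 6.7
0.052204526583851 [0.5093 0.0845 0.2998] [ 0.9  0.  -1.2]
```

View pics/lift1.png

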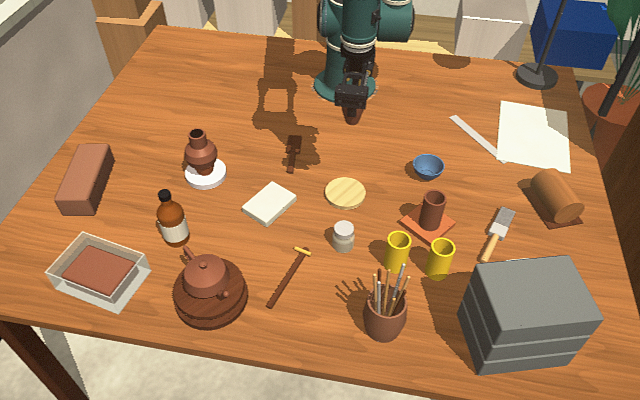

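The cup is held upright, near (352,110) in the scene view, and the bat at (345,193) is now clear. Next I stand the cup on the slab, re-measure it against the tool position to get the camera bias, and re-measure the bare bat.

```bash
python3 - <<'E'
from act import *
place(.5966,-.1154,.025+.042)
t=S()['tool_pos']; release(); manip.move_pose([.45,-.30,.35],DOWN)
P=both(); print('cup',rim(P,t[:2],.100,.0265), 'tool',t.round(4))
manip.move_pose([.591,.311,.30],DOWN) if False else None
print('bat'); [print('  ',x) for x in plat(P,(.516,.0795),.015,'c',.07)]
E
```

```text
touch dz -1.0 df [-2.9  0.2  7. ] [ 0.5968 -0.1155  0.067 ]
t 19.0333
cup [(array([ 598.8, -114.1]), 28.9, 118), (array([ 595. , -115.3]), 26.4, 83)] tool [ 0.5968 -0.1155  0.067 ]
bat
   ('ell', array([517.3,  79.7]), array([109.6, 112. ]), 'mec', array([516.2,  80.2]), 57.4)
   ('ell', array([514.2,  79.1]), array([110.4, 110.9]), 'mec', array([514.4,  79.3]), 55.9)
   ('ell', array([515.9,  79.4]), array([111.7, 114.5]), 'mec', array([515.7,  80.2]), 57.9)
```

The mean of the two views matches the robot. Next: the brush pot to the bat, then the jar to the tile.

```bash
python3 - <<'E'
from act import *
pick(.5912,.3113,.018+.052,30)
place(.5159,.0795,.015+.052)
t=S()['tool_pos']; release(); manip.move_pose([.45,-.30,.35],DOWN)
P=both(); print('brush',rim(P,t[:2],.115,.028)); print('tile'); [print('  ',x) for x in plat(P,(.5836,.307),.018,'r',.085)]
print('y1',rim(P,(.727,.336),.1,.028));print('bowl',rim(P,(.3965,.3),.045,.045));print('cup',rim(P,(.597,-.115),.1,.0265))
cap('scene','s2.png')
E
```

```text
grip 0.0561 29.99012313724961 [0.5909 0.3113 0.0701] F [-2.3 -0.2  2.2]
lifted 0.0561 F [ 0.3  0.1 -2.5] 28.1667
touch dz -1.0 df [-2.8 -0.   8.5] [0.5161 0.0795 0.067 ]
t 37.5083
brush [(array([516.8,  79.1]), 30.2, 134), (array([515.5,  79.6]), 28.1, 114)]
tile
   (array([585. , 307.4]), array([107. , 108.6]), 53.5)
   (array([581.8, 307.8]), array([107., 105.]), 53.3)
   (array([584.2, 307. ]), array([108.5, 109.7]), 53.3)
y1 [(array([728.7, 336.7]), 29.7, 183), (array([726.3, 335.5]), 28.2, 122)]
bowl [(array([396.9, 301.4]), 47.4, 174), (array([395.3, 299.9]), 44.8, 185)]
cup [(array([ 598.5, -114.1]), 28.4, 112), (array([ 595.5, -115. ]), 26.8, 85)]
```

View pics/s2.png

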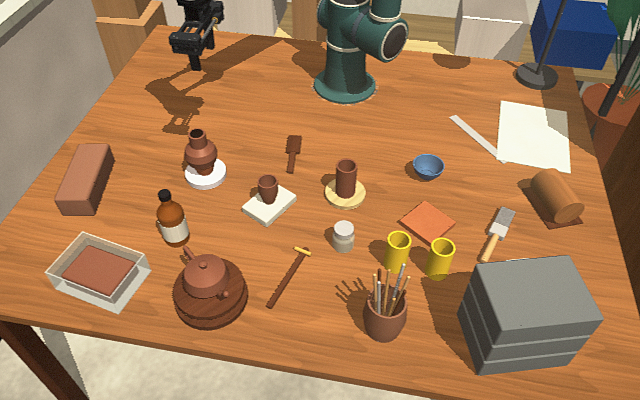

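The brush pot is centred on the bat, near (345,180). The cup is on the slab at (268,190) and the tile at (427,222) is empty. Now the jar.

```bash
python3 - <<'E'
from act import *
pick(.5142,-.3255,.062+.061,30,lift=.33)
place(.5836,.3074,.018+.061,lift=.33)
t=S()['tool_pos']; release(); manip.move_pose([.5,.15,.4],DOWN); 
P=both(); print('jar',rim(P,t[:2],.113,.023),t)
for p in P:   # bare chuck
    s=np.float32(sel(p,(.5155,-.322),.05,.055,.070)[:,:2]*1000); print('rim',cv2.minEnclosingCircle(s),len(s))
    h,e=np.histogram(sel(p,(.5155,-.322),.05,.03,.08)[:,2],np.arange(.03,.08,.004)); print(h)
[print('  ',x) for x in plat(P,(.5155,-.322),.02,'c',.07)]
[print('  rim',x) for x in plat(P,(.5155,-.322),.062,'c',.05)]
cap('scene','s3.png'); c=cap('top'); cv2.imwrite('pics/t3.png',cv2.resize(c['image'][150:300,350:510],None,fx=4,fy=4))
E
```

```text
grip 0.0459 30.00453865410236 [ 0.514  -0.3255  0.123 ] F [-1.8  0.5  1. ]
lifted 0.0453 F [ 0.4  0.5 -3.3] 44.8667
touch dz -1.0 df [-3.4 -0.8  6.8] [0.5837 0.3075 0.079 ]
t 55.725
jar [(array([585.2, 306.5]), 24.8, 219), (array([0., 0.]), 0.0, 0)] [0.58368076 0.30750177 0.07898161]
rim ((514.7154541015625, -323.16168212890625), 35.96268081665039) 196
[ 24  27  38  35  39  35  66 109  30   1   0   0]
rim ((513.3521728515625, -323.7008056640625), 33.266944885253906) 214
[ 16  17  17  18  19  23  38 123  52   2   0   0]
   ('ell', array([ 515.8, -323.6]), array([113.2, 119. ]), 'mec', array([ 516.9, -323.6]), 59.7)
   ('ell', array([ 512.4, -323.5]), array([114. , 114.6]), 'mec', array([ 512.6, -323.6]), 57.8)
   ('ell', array([ 514.7, -323.2]), array([115.9, 119.3]), 'mec', array([ 515.5, -323. ]), 60.4)
  rim ('ell', array([ 515. , -323.6]), array([64.3, 65.2]), 'mec', array([ 514.7, -323.7]), 33.0)
  rim ('ell', array([ 513.9, -343.6]), array([23.8, 46.4]), 'mec', array([ 514. , -343.5]), 22.6)
  rim ('ell', array([ 514.2, -323.5]), array([65.4, 69.5]), 'mec', array([ 513.5, -322.5]), 35.8)
```

View pics/s3.png

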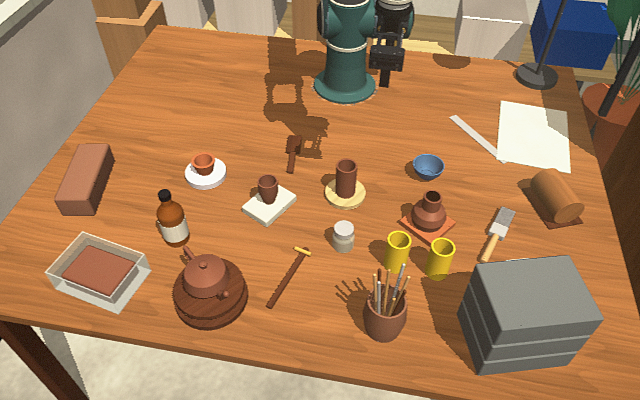

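View pics/t3.png

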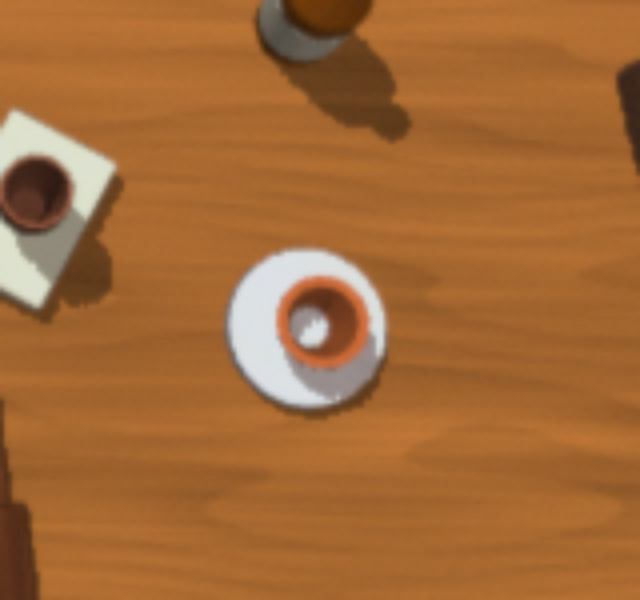

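The jar stands on the tile at (428,213), and the chuck is bare with its mouth at (203,163). Rim and plate both give an axis of about (514.2, -323.4). Last, the cup: a guarded descent, checked before I let go.

```bash
python3 - <<'E'
from act import *
pick(.5968,-.1150,.025+.042,20)
place(.5142,-.3234,.031+.042,fstop=2.5,above=.014,below=.001)
print(S()['contact_force'],S()['clock'])
E
```

```text
grip 0.0519 19.988629449344444 [ 0.5967 -0.115   0.067 ] F [-1.7 -0.4  0.5]
lifted 0.052 F [-0.9 -0.8 -1.5] 63.8417
touch dz -1.0 df [0.7 0.2 3.3] [ 0.5145 -0.3236  0.0724]
[0.18445875 0.43861914 1.9576657 ] 71.1333
```

Contact came almost exactly at the nested height with little side force, so I'll release and check.

```bash
python3 - <<'E'
from act import *
release(); manip.move_pose([.4,-.0,.42],DOWN); manip.dwell(.5)
P=both()
print('cup',rim(P,(.5142,-.3234),.106,.0265));print('zmax',[np.percentile(sel(p,(.5142,-.3234),.035,.08,.2)[:,2],[90,98]).round(4) for p in P])
print('brush',rim(P,(.516,.0795),.115,.028));print('jar',rim(P,(.5836,.3074),.113,.023))
c=cap('scene'); cv2.imwrite('pics/s4.png',cv2.resize(c['image'][110:260,140:480],None,fx=2.3,fy=2.3)); print(S()['contact_force'],S()['clock'])
E
```

```text
t 74.4333
cup [(array([ 515.9, -322.5]), 28.8, 101), (array([ 513.5, -323.2]), 26.3, 91)]
zmax [array([0.1046, 0.1073]), array([0.1067, 0.1091])]
brush [(array([517.8,  80.8]), 29.1, 137), (array([517.4,  78.7]), 27.2, 62)]
jar [(array([585.8, 304.8]), 25.3, 217), (array([582.9, 305.5]), 23.4, 224)]
[-0.35120868 -0.1817615   0.1800514 ] 76.4417
```

View pics/s4.png

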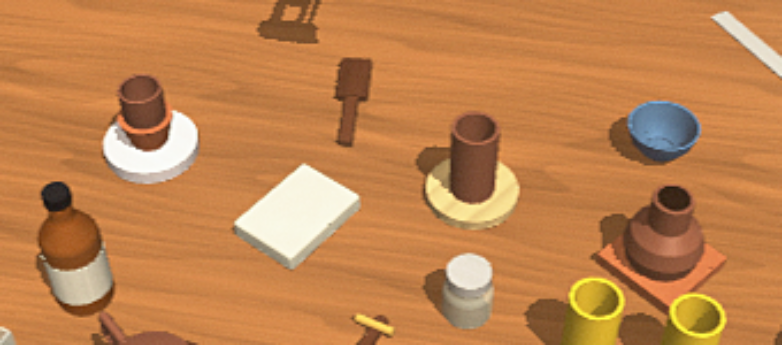

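The cup sits upright in the chuck with its rim at about 106 mm. The brush pot and the jar are both within about 3 mm of the centres of their stands, and the bystanders look undisturbed.

```bash
python3 -c "
from cell import order
print(order.close_job())"
```

```text
the job is handed in; nothing more can be done
None
```

The job is handed in at about 76 s: jar on the tile, brush pot on the bat, cup nested loosely in the chuck after its stop on the slab, all upright and within about 3 mm of centre by camera; no verdict came back.

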